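# Fasten the latch of a specimen carrier

## Robot

A 6-joint arm with a two-finger parallel gripper is mounted at the origin on the work surface. World frame = base frame: x ahead of the robot, y to its left, z up, the work surface at z = 0. Lengths are in m, angles in rad, forces in N, time in s.
With the tool pointing down it reaches from about 0.35 to 0.975 m from the base axis. Payload 4.9 kg.
Tool frame: the origin (TCP) lies at the very end of the fingers, on their centre line; the grasp point (between the pads) lies behind it (manip.grip_depth is the z of the grasp point in the tool frame, in m); z points along the fingers, y is the direction in which the jaws open and shut (so a half turn about z gives the same grasp; the last joint's range is limited). The gripper opens to 85 mm and grips with 20 to 120 N. Pads are 22 mm wide; open, the fingers measure 114 mm over their backs; the gripper's body (76 mm by 85 mm) begins 54 mm behind the grasp point. The pads swing forward as they close: fully open they stand 13 mm farther back than shut.
Start: joints at [1.189, 0.053, 1.613, -0, 1.476, -0.119], TCP at [0.162, 0.604, 0.231] pointing down, gripper open.
Joint ranges: [-3.01, 3.01], [-1.01, 2.22], [0.06, 2.58], [-1.02, 4.17], [0.09, 2.62], [-3.14, 3.14]. Speed limits (rad/s): [2.57, 2.57, 3.14, 3.14, 3.14, 3.14].

## Interface

Orientations are given as a unit quaternion [w, x, y, z].
In Python, from plant import state, optics, manip, silhouettes, place_of gives the robot as it stands. The module is installed in compiled form; this text tells all that it offers.
- The arm moves only by the tool jog_arm, never from a script. Its argument "increments" is a list of rows, each an object with "slide": the shift along the tool's x, y, z in mm, a list of three; "rotation": the turn, a rotation vector about the tool's x, y, z in degrees, a list of three. A call has 1 to 20 rows; each row shifts and turns the commanded pose from where the row before left it, along the tool's axes as they then stand; what a row does not reach is not made up. A row lasts 1/12 s, in which the tool goes at most 41.7 mm and 7.16 degrees, less where a joint would pass 70% of its speed; a pose out of reach is approached as far as the arm can. A call with a gripper value outside its range is refused whole. "fingers" is the opening, from 0 (shut) to 1 (fully open), set as the call begins (left out, the last holds). The fingers move at their own pace and stop on an object; the grip force is fixed at half the most. Time passes only in rows, so rows that do not move let the fingers close. It gives the time, the measured TCP pose, the force and the opening at its end, in the units of the state.
- state(): the state, without advancing time (a new reading comes with each control period).
- optics.grab_frame(name): name is "scene" or "top" or "wrist"; returns a dict with "frame" (420x560x3 uint8, blue, green, red), "camera_matrix" (3x3 intrinsics, pixels), "R" (3x3) and "t" (3): a world point X has camera coordinates R X + t. Camera axes: x right, y down, z forward; pixel columns grow to the right and rows downward; lengths in m; the calibration is good to about 2 mm. A picture is of the moment at which its call begins. There is no depth.
- manip.job_done(): hands the job in, once; it reports no verdict.
Trained networks look in the newest picture that a camera, given by its name, has taken for a name from the list of things; names that differ only in an ending like _2 or _b are one class to them, and where a whole thing is asked for, a point or a joint stands for the part that bears it (a point fixed in the world has none). Each returns a list of dicts, best first, with "score" (0 to 1); they miss things now and then, are a little off and sometimes report something else, mostly with a low value. They report only what shows in the picture. A call takes as long as a camera call.
- silhouettes(thing, camera): "mask" (420x560 bool, what is visible of it) and "bbox" ([left, top, right, bottom] in pixels, round what is visible of it).
- place_of(thing, camera): "uv" ([column, row] in pixels: a listed point, or the origin of a listed thing).
The state is a dict: "time": time; "joint_pos": joint angles; "joint_vel": joint speeds; "joint_efforts": joint torques, N m; "tool_pos": TCP position; "tool_rot": TCP orientation; "contact_force": force on the tool from outside, world axes, zero at the start; "ft_torque": the same for the moment, N m; "gripper_width": opening from 0.0 (shut) to 1.0 (fully open).
Only numpy, scipy, OpenCV 4.12 (cv2) and the standard library are available. Lean on these libraries where they do the work, as an engineer would, in place of code of your own. Each camera call takes 0.05 s, during which the arm holds its last target.

## Task

Two specimen carriers stand on the screening desk; one is already fastened, the other still has its draw latch open. On the open one, tip the latch's wire loop over so that its cross bar drops down behind the keeper, then push the lever back the other way and down until it snaps over centre and lies flat, with the bar held behind the keeper. Then let go and leave it alone.

Things in the scene. Friction and masses are not known exactly. Their poses are not given: they have to be found in the camera images.
- keeper (a point): Seat of the loop's bar (its centre when hooked) at the open latch's keeper, a steel plate 32 mm wide, 6 thick, 24 high on the fixed carrier (280 x 240, top 120 mm above the desk). The seat is 9 mm above that top, behind the plate (+x). x: level, from lever pivot to keeper; y: parallel to the pivot; z up. The lever's pivot is 70 mm off along -x, 11 mm higher.
- loop_bar (a point): Centre of the wire loop's cross bar (8 mm thick, 52 long, along y). Loop: 60 mm wide, bar 86 mm from its own pivot, which is 20 mm above the lever's at the start. It starts 66 to 86 deg above level, leaning to the keeper, bar 20 mm above the lever's end. Pushed to +x of keeper it falls by itself below 60 deg, over and behind the keeper. A tab sticks out 26 mm past the bar.
- lever_tip (a point): Point on the steel lever 75 mm from its pivot, mid-width, on the face that is on top when shut and looks to the keeper when upright. Lever: 36 mm wide, 5 mm thick, reaching 85 mm from its pivot. x: along the lever towards the pivot; y: along the pivot; z: square out of this face.
- lever (a joint): Lever angle in rad: 0 shut (stop), flat, pointing away from the keeper, 20 mm above the carrier's top; 1.57 upright; 2.0 other stop, leaning to the keeper. Starts at 1.62 to 1.82 and stays where left (1 N of friction at its end). With the loop hooked, about 4 N at its end brings it down through the last third; then it snaps to 0 and holds itself.

How it is judged:
By the outcome, as a careful person would: the job done as asked, in the order asked, and still so for the second after the job is handed in, with the robot touching nothing.
It also fails if it takes over 38 s, if anything falls off the work surface, if the arm or the gripper's body presses on something with over 40 N, if the wrist force passes 120 N, or if a joint passes its speed limit or range.

## Working session

There is one attempt and no reset: what is moved stays moved. The work goes in short steps, Python scripts to look and compute and a tool call to move; the robot and the scene stay as the last step left them, time stands still between calls to the robot, and variables do not carry over. Pictures are saved under pics/ and viewed, and the job is handed in when it is done.

Besides the shell and the picture viewer there is one more tool, called after ">>>" as name([rows], argument=value, ...), one row to a line, values as JSON. jog_arm: Moves the arm, as the interface text tells. Its arguments: {"type":"object","properties":{"increments":{"type":"array","items":{"type":"object","properties":{"slide":{"type":"array","items":{"type":"number"}},"rotation":{"type":"array","items":{"type":"number"}}}}},"fingers":{"type":"number"}},"required":["increments"]}

```bash
mkdir -p pics; cat > h.py <<'E'
import numpy as np, cv2
from plant import state, optics, manip, silhouettes, place_of
def snap(n,fn):
    f=optics.grab_frame(n); cv2.imwrite('pics/'+fn,f['frame']); return f
def proj(f,X):
    c=f['R']@np.array(X)+f['t']; p=f['camera_matrix']@c; return p[:2]/p[2]
def ray(f,uv):
    d=np.linalg.inv(f['camera_matrix'])@np.array([uv[0],uv[1],1.]); R=np.array(f['R']); return -R.T@f['t'], R.T@d/np.linalg.norm(d)
def tri(obs):
    A=np.zeros((3,3));b=np.zeros(3)
    for f,uv in obs:
        o,d=ray(f,uv);P=np.eye(3)-np.outer(d,d);A+=P;b+=P@o
    X=np.linalg.solve(A,b)
    return X,[np.round(proj(f,X)-uv,1) for f,uv in obs]
E
python3 - <<'E'
from h import *
s=state();print(s['time'],s['tool_pos'],s['tool_rot'],manip.grip_depth)
for n in ['scene','top','wrist']:
    f=snap(n,n+'0.png')
    print(n,np.round(f['camera_matrix'],0).tolist(),np.round(-f['R'].T@f['t'],3))
    for t in ['keeper','loop_bar','lever_tip']:
        print(t,[(np.round(d['uv'],1).tolist(),round(d['score'],2)) for d in place_of(t,n)])
E
```

```text
0.0 [0.16212665 0.60296108 0.2300646 ] [-2.58348798e-04  1.31033490e-01  9.91377410e-01 -9.94053869e-04] -0.0187
scene [[517.0, 0.0, 282.0], [0.0, 517.0, 216.0], [0.0, 0.0, 1.0]] [1.005 0.754 0.743]
keeper [([349.1, 323.5], 0.58), ([372.8, 269.6], 0.33)]
loop_bar [([370.7, 259.3], 0.79)]
lever_tip [([373.1, 267.1], 0.81)]
top [[398.0, 0.0, 283.0], [0.0, 398.0, 214.0], [0.0, 0.0, 1.0]] [ 0.461 -0.002  0.894]
keeper [([133.2, 195.6], 0.78)]
loop_bar [([114.3, 214.0], 0.65)]
lever_tip [([122.9, 214.2], 0.93)]
wrist [[326.0, 0.0, 281.0], [0.0, 326.0, 210.0], [0.0, 0.0, 1.0]] [0.096 0.621 0.375]
keeper []
loop_bar []
lever_tip []
```

View pics/scene0.png

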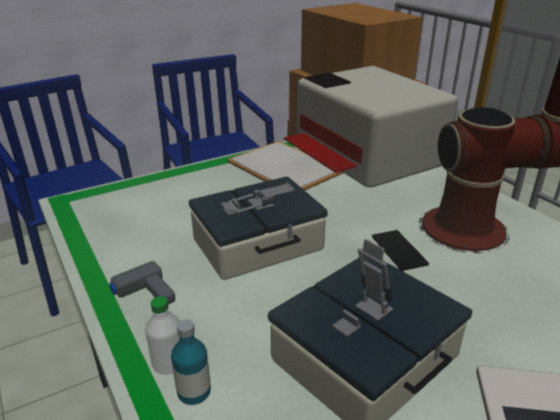

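View pics/top0.png

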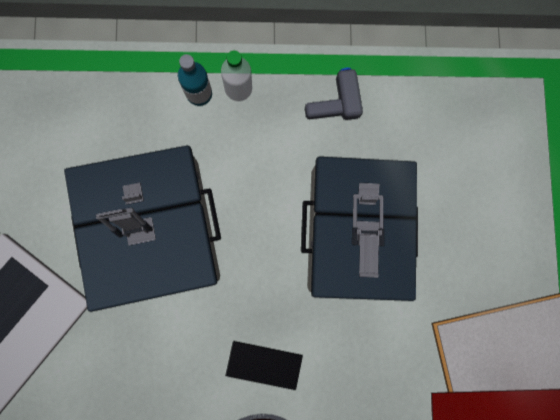

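View pics/wrist0.png

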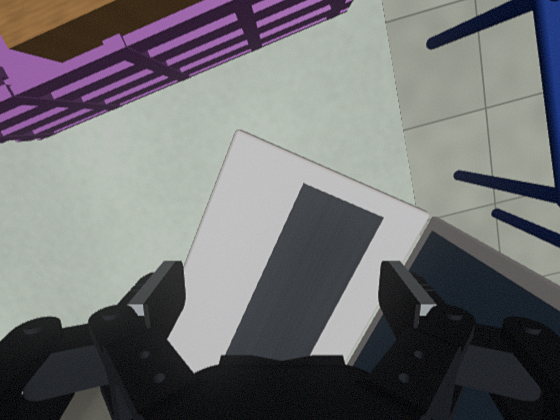

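The open carrier is the left one in "top" (keeper plate ~(133,193), lever/loop upright ~(122,216)); the fastened one is at right (368,230). Triangulating.

```bash
python3 - <<'E'
from h import *
P={}
F={}
for n in ['scene','top']:
    F[n]=optics.grab_frame(n)
    for t in ['keeper','loop_bar','lever_tip']:
        r=place_of(t,n); P[n,t]=[d['uv'] for d in r]; print(n,t,[(np.round(d['uv'],1).tolist(),round(d['score'],2)) for d in r])
for t in ['keeper','loop_bar','lever_tip']:
    for u in P['scene',t]:
        if P['top',t]: print(t,tri([(F['scene'],u),(F['top'],P['top',t][0])]))
def onz(f,uv,z):
    o,d=ray(f,uv);return np.round(o+d*(z-o[2])/d[2],4)
f=F['top']
print('keeper z',onz(f,P['top','keeper'][0],.129))
for uv in [(66,168),(191,147),(216,284),(89,310)]: print(onz(f,uv,.12))
img=f['frame'][130:330,50:230];cv2.imwrite('pics/tc.png',cv2.resize(img,None,fx=3,fy=3,interpolation=2))
img=F['scene']['frame'][220:400,260:480];cv2.imwrite('pics/sc.png',cv2.resize(img,None,fx=3,fy=3,interpolation=2))
E
```

```text
scene keeper [([347.4, 322.9], 0.63)]
scene loop_bar [([371.6, 255.7], 0.58)]
scene lever_tip [([371.2, 269.4], 0.92), ([370.5, 258.3], 0.38)]
top keeper [([132.0, 197.7], 0.94)]
top loop_bar [([112.0, 214.5], 0.81)]
top lever_tip [([122.2, 216.7], 0.83)]
keeper (array([0.56896308, 0.24252197, 0.12435542]), [array([1.4, 0. ]), array([ 0.8, -1. ])])
loop_bar (array([0.52456605, 0.23492484, 0.24525556]), [array([ 1. , -0.1]), array([ 0.7, -0.8])])
lever_tip (array([0.52195531, 0.23124332, 0.21354906]), [array([-0.5,  0. ]), array([-0.3,  0.4])])
lever_tip (array([0.52032079, 0.22489063, 0.23199193]), [array([-0.5,  0. ]), array([-0.3,  0.4])])
keeper z [0.5665 0.2425 0.129 ]
[0.6255 0.3712 0.12  ]
[0.6679 0.1344 0.12  ]
[0.4016 0.0839 0.12  ]
[0.3569 0.3183 0.12  ]
```

View pics/tc.png

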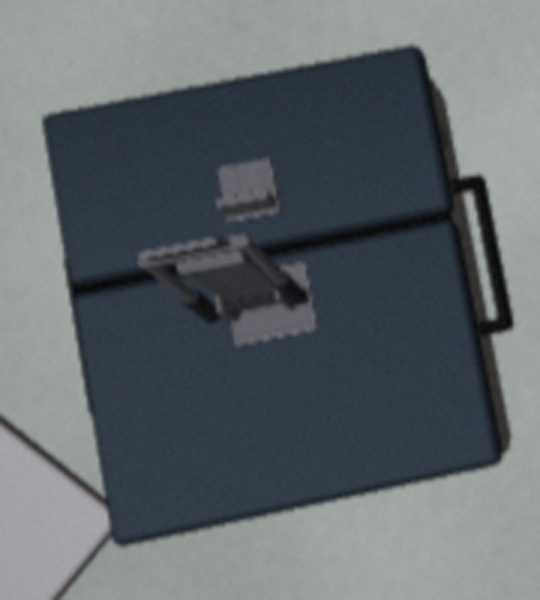

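View pics/sc.png

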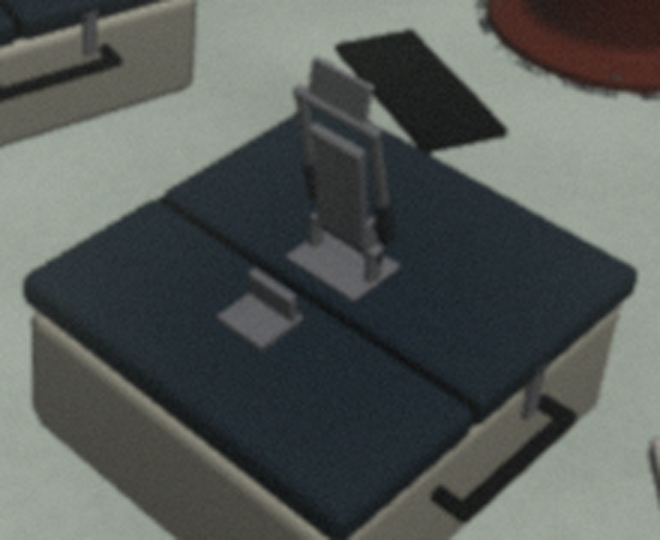

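```bash
cat >> h.py <<'E'
from scipy.spatial.transform import Rotation as Ro
YAW=np.deg2rad(10.9); ex=np.array([np.cos(YAW),np.sin(YAW),0]); ey=np.array([-ex[1],ex[0],0]); ez=np.array([0,0,1.])
K=np.array([.5675,.2425,.129]); PV=K-.070*ex+.011*ez
def toC(X): d=np.array(X)-PV; return np.round(1000*np.array([d@ex,d@ey,d@ez]),1)
def tool():
    s=state(); q=np.array(s['tool_rot']); return np.array(s['tool_pos']),Ro.from_quat(q[[1,2,3,0]])
def delta(c): # target in carrier mm rel pivot -> tool slide
    p,R=tool(); X=PV+(c[0]*ex+c[1]*ey+c[2]*ez)/1000; return np.round(1000*R.inv().apply(X-p),1)
E
python3 - <<'E'
from h import *
p,R=tool();T=Ro.from_matrix(np.c_[-ex,ey,-ez])
print(toC(p),np.rad2deg((R.inv()*T).as_rotvec()),state()['time'])
for c in [toC([.1621,.603,.23])]: print(c)
# delta in target tool axes
print(np.round(1000*T.inv().apply(PV+(-12*ex+165*ez)/1000-p),1))
E
```

```text
[-259.5  431.1   91.3] [-2.87393329e-04 -5.22565405e-05 -2.59602525e+01] 1.0
[-259.9  430.7   90. ]
[-247.5 -431.1  -73.7]
```

>>> jog_arm([
  {"slide": [0,0,-18.5],"rotation": [0,0,-6.5]},
  {"slide": [0,0,-18.5],"rotation": [0,0,-6.5]},
  {"slide": [0,0,-18.5],"rotation": [0,0,-6.5]},
  {"slide": [0,0,-18.5],"rotation": [0,0,-6.5]},
  {"slide": [-16,-27,0]},
  {"slide": [-16,-27,0]},
  {"slide": [-16,-27,0]},
  {"slide": [-16,-27,0]},
  {"slide": [-16,-27,0]},
  {"slide": [-16,-27,0]},
  {"slide": [-16,-27,0]},
  {"slide": [-16,-27,0]},
  {"slide": [-16,-27,0]},
  {"slide": [-16,-27,0]},
  {"slide": [-16,-27,0]},
  {"slide": [-16,-27,0]},
  {"slide": [-16,-27,0]},
  {"slide": [-16,-27,0]},
  {"slide": [-16,-27,0]},
  {"slide": [0,0,0]},
], fingers=0)

```text
invalid input
```

```bash
python3 - <<'E'
from h import *
p,R=tool();print(toC(p),delta([-12,0,165]),state()['time'],state()['contact_force'],state()['gripper_width'])
f=snap('scene','s1.png');snap('wrist','w1.png')
E
python3 -c "
import cv2
a=cv2.imread('pics/s1.png')[160:360,250:490];cv2.imwrite('pics/s1c.png',cv2.resize(a,None,fx=3,fy=3))"
```

```text
[-259.5  431.1   91.3] [-411.3 -279.2  -73.7] 1.0 [-0.38461688  0.18916042 -0.09004502] 0.9994393412479698
```

View pics/s1c.png

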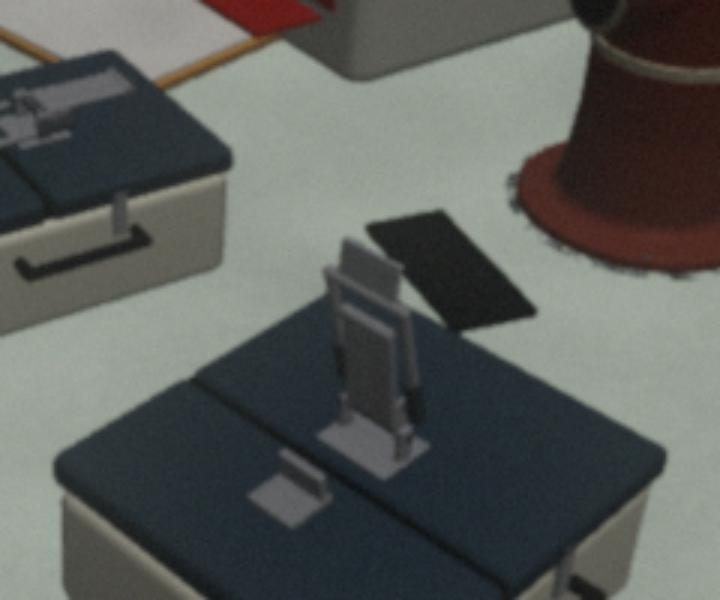

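View pics/w1.png

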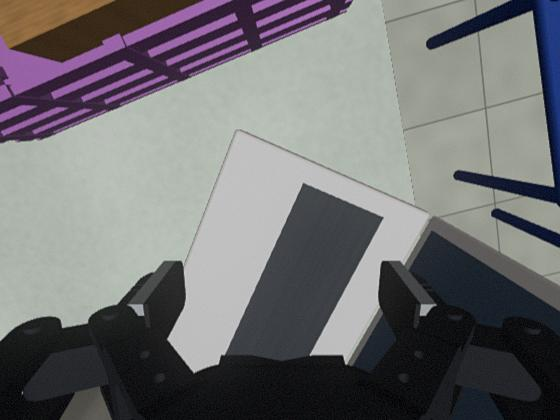

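The move was refused and nothing moved (the pictures are as before); probably every row needs both fields.

>>> jog_arm([
  {"slide": [0,0,-18.5],"rotation": [0,0,-6.5]},
  {"slide": [0,0,-18.5],"rotation": [0,0,-6.5]},
  {"slide": [0,0,-18.5],"rotation": [0,0,-6.5]},
  {"slide": [0,0,-18.5],"rotation": [0,0,-6.5]},
  {"slide": [-16,-27,0],"rotation": [0,0,0]},
  {"slide": [-16,-27,0],"rotation": [0,0,0]},
  {"slide": [-16,-27,0],"rotation": [0,0,0]},
  {"slide": [-16,-27,0],"rotation": [0,0,0]},
  {"slide": [-16,-27,0],"rotation": [0,0,0]},
  {"slide": [-16,-27,0],"rotation": [0,0,0]},
  {"slide": [-16,-27,0],"rotation": [0,0,0]},
  {"slide": [-16,-27,0],"rotation": [0,0,0]},
  {"slide": [-16,-27,0],"rotation": [0,0,0]},
  {"slide": [-16,-27,0],"rotation": [0,0,0]},
  {"slide": [-16,-27,0],"rotation": [0,0,0]},
  {"slide": [-16,-27,0],"rotation": [0,0,0]},
  {"slide": [-16,-27,0],"rotation": [0,0,0]},
  {"slide": [-16,-27,0],"rotation": [0,0,0]},
  {"slide": [-16,-27,0],"rotation": [0,0,0]},
  {"slide": [0,0,0],"rotation": [0,0,0]},
], fingers=0)

```text
time: 2.77
tool_pos: [0.4776, 0.2479, 0.3051]
tool_rot: [0.0, -0.093, 0.996, -0.001]
contact_force: [-0.4, 0.8, 0.6]
gripper_width: -0.003
```

```bash
python3 - <<'E'
from h import *
p,R=tool();print(toC(p),delta([-12,0,165]),state()['time'],state()['contact_force'],state()['gripper_width'])
f=snap('scene','s1.png');snap('wrist','w1.png')
E
python3 -c "
import cv2
a=cv2.imread('pics/s1.png')[160:360,250:490];cv2.imwrite('pics/s1c.png',cv2.resize(a,None,fx=3,fy=3))"
```

```text
[-17.3  22.3 165.1] [ -5.4 -22.3   0.2] 2.7667 [-0.4296081   0.82859235  0.62846752] -0.0025020473556763064
```

View pics/s1c.png

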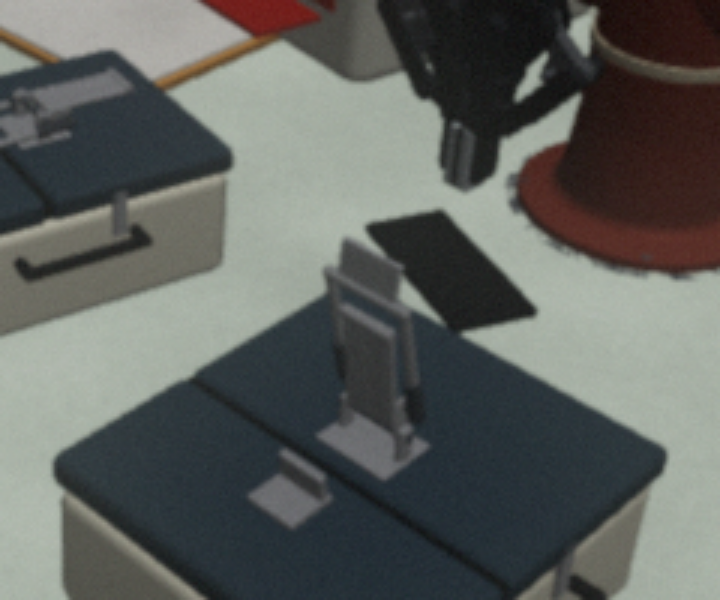

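View pics/w1.png

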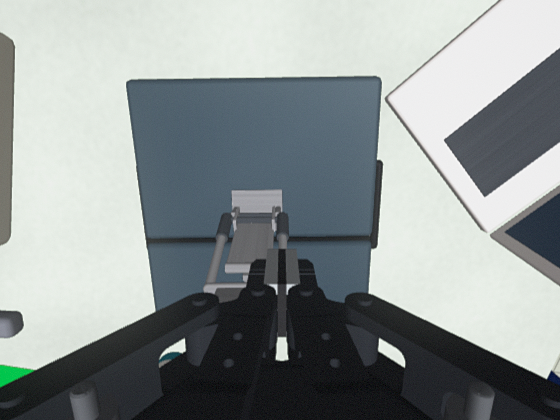

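Wrist view: latch plate at (257,200), bar around (222,290), fingertips 22 mm to one side as computed. Centre, descend behind the tab, push toward the keeper.

>>> jog_arm([
  {"slide": [0,-11,0],"rotation": [0,0,0]},
  {"slide": [0,-11,0],"rotation": [0,0,0]},
  {"slide": [0,0,15],"rotation": [0,0,0]},
  {"slide": [0,0,15],"rotation": [0,0,0]},
  {"slide": [0,0,15],"rotation": [0,0,0]},
  {"slide": [0,0,15],"rotation": [0,0,0]},
  {"slide": [-8,0,0],"rotation": [0,0,0]},
  {"slide": [-8,0,0],"rotation": [0,0,0]},
  {"slide": [-8,0,0],"rotation": [0,0,0]},
  {"slide": [-8,0,0],"rotation": [0,0,0]},
  {"slide": [-8,0,0],"rotation": [0,0,0]},
  {"slide": [-5,0,0],"rotation": [0,0,0]},
])

```text
time: 3.87
tool_pos: [0.5248, 0.2387, 0.2462]
tool_rot: [0.001, -0.095, 0.995, 0.0]
contact_force: [-0.2, -0.2, 0.0]
gripper_width: 0.003
```

```bash
cat > look.py <<'E'
import sys
from h import *
k=sys.argv[1]
p,R=tool();s=state();print(toC(p),s['time'],np.round(s['contact_force'],1))
a=snap('scene','x.png')['frame'][160:360,250:490]; b=snap('top','x.png')['frame'][120:320,40:240]
cv2.imwrite(f'pics/{k}.png',np.hstack([cv2.resize(a,(480,400),interpolation=2),cv2.resize(b,(320,320),interpolation=2).copy() if 0 else cv2.resize(b,(320,400),interpolation=2)]))
E
python3 look.py l2
```

```text
[ 27.4   4.3 106.2] 3.8667 [-0.2 -0.2  0. ]
```

View pics/l2.png

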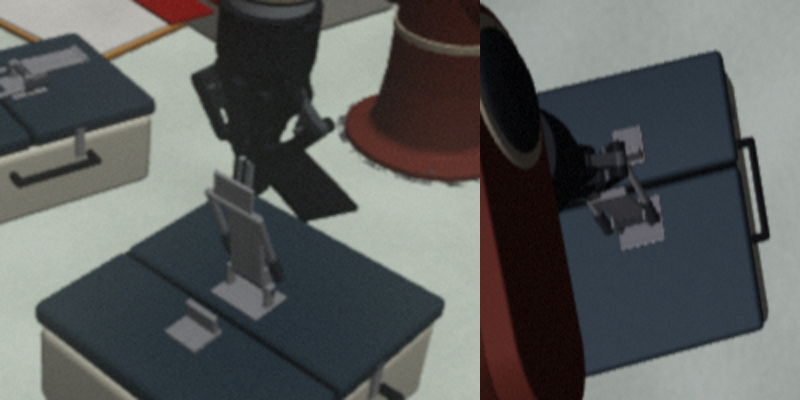

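The finger is behind the tab at ~(240,165), loop starting to tip. Continue.

>>> jog_arm([
  {"slide": [-6,-1,0.5],"rotation": [0,0,0]},
  {"slide": [-6,-1,0.5],"rotation": [0,0,0]},
  {"slide": [-6,-1,0.5],"rotation": [0,0,0]},
  {"slide": [-6,-1,0.5],"rotation": [0,0,0]},
  {"slide": [-4,0,0],"rotation": [0,0,0]},
  {"slide": [0,0,0],"rotation": [0,0,0]},
  {"slide": [0,0,0],"rotation": [0,0,0]},
])

```text
time: 4.55
tool_pos: [0.5516, 0.2398, 0.2432]
tool_rot: [-0.0, -0.095, 0.995, -0.0]
contact_force: [0.1, -0.6, -0.6]
gripper_width: 0.002
```

```bash
python3 look.py l3
```

```text
[ 53.9   0.3 103.2] 4.55 [ 0.1 -0.6 -0.6]
```

View pics/l3.png

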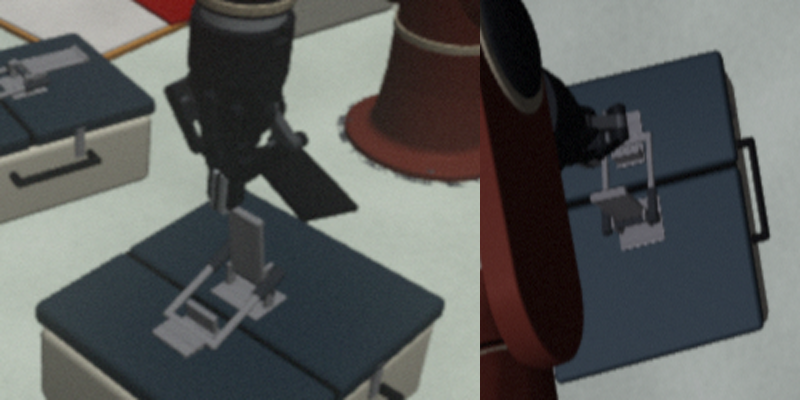

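The loop lies over the keeper (bar past the plate at ~(185,350); lever still upright at (245,240)). Now get the fingers on the lever's keeper side and swing it back.

>>> jog_arm([
  {"slide": [0,0,13],"rotation": [0,0,0]},
  {"slide": [0,0,13],"rotation": [0,0,0]},
  {"slide": [0,0,13],"rotation": [0,0,0]},
  {"slide": [9,0,0],"rotation": [0,0,0]},
  {"slide": [9,0,0],"rotation": [0,0,0]},
  {"slide": [8,0,0],"rotation": [0,0,0]},
  {"slide": [5,0,-1],"rotation": [0,0,0]},
  {"slide": [5,0,-1],"rotation": [0,0,0]},
  {"slide": [5,0,0],"rotation": [0,0,0]},
  {"slide": [6,0,0],"rotation": [0,0,0]},
  {"slide": [6,0,1],"rotation": [0,0,0]},
  {"slide": [5,0,1],"rotation": [0,0,0]},
  {"slide": [0,0,0],"rotation": [0,0,0]},
])

```text
time: 5.73
tool_pos: [0.4936, 0.2286, 0.2043]
tool_rot: [-0.0, -0.095, 0.995, -0.0]
contact_force: [1.3, -0.5, -0.7]
gripper_width: -0.004
```

```bash
python3 look.py l4
```

```text
[-5.2  0.3 64.3] 5.7333 [ 1.3 -0.5 -0.7]
```

View pics/l4.png

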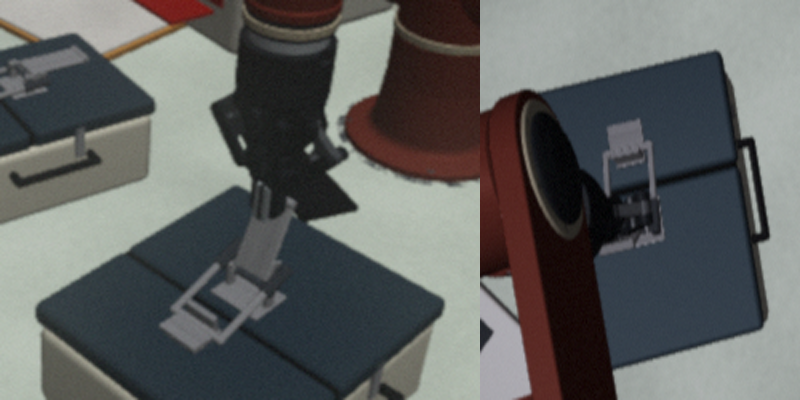

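Lever tilted back ~15°, ~1.3 N, bar still beyond the keeper (tab at top (625,135)). Continue the arc.

>>> jog_arm([
  {"slide": [5,0,2],"rotation": [0,0,0]},
  {"slide": [5,0,2],"rotation": [0,0,0]},
  {"slide": [5,0,2],"rotation": [0,0,0]},
  {"slide": [5,0,3],"rotation": [0,0,0]},
  {"slide": [5,0,3.5],"rotation": [0,0,0]},
  {"slide": [4,0,3.5],"rotation": [0,0,0]},
  {"slide": [4,0,4],"rotation": [0,0,0]},
  {"slide": [4,0,4.5],"rotation": [0,0,0]},
  {"slide": [3,0,4.5],"rotation": [0,0,0]},
  {"slide": [0,0,0],"rotation": [0,0,0]},
])

```text
time: 6.67
tool_pos: [0.4535, 0.2209, 0.1735]
tool_rot: [-0.002, -0.095, 0.995, -0.0]
contact_force: [0.2, -0.8, 0.1]
gripper_width: -0.004
```

```bash
python3 look.py l5
```

```text
[-46.1   0.3  33.5] 6.6667 [ 0.2 -0.8  0.1]
```

View pics/l5.png

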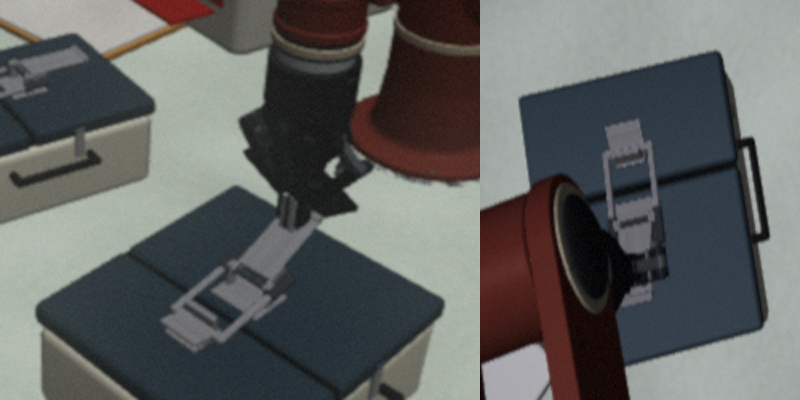

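>>> jog_arm([
  {"slide": [2,0,4],"rotation": [0,0,0]},
  {"slide": [2,0,4],"rotation": [0,0,0]},
  {"slide": [2,0,4],"rotation": [0,0,0]},
  {"slide": [1,0,4],"rotation": [0,0,0]},
  {"slide": [1,0,4],"rotation": [0,0,0]},
  {"slide": [0,0,4],"rotation": [0,0,0]},
  {"slide": [0,0,3],"rotation": [0,0,0]},
  {"slide": [0,0,0],"rotation": [0,0,0]},
])

```text
time: 7.43
tool_pos: [0.4469, 0.2195, 0.1472]
tool_rot: [-0.001, -0.095, 0.995, -0.0]
contact_force: [0.3, -0.0, 0.4]
gripper_width: 0.005
```

```bash
python3 look.py l6
```

```text
[-52.8   0.2   7.2] 7.4333 [ 0.3 -0.   0.4]
```

View pics/l6.png

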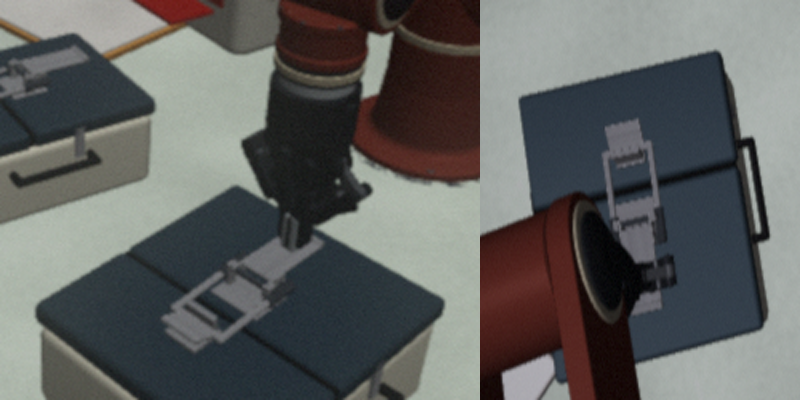

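The lever looks flat with little force. Press gently a bit further to confirm the stop.

>>> jog_arm([
  {"slide": [0,0,2],"rotation": [0,0,0]},
  {"slide": [0,0,2],"rotation": [0,0,0]},
  {"slide": [0,0,1],"rotation": [0,0,0]},
  {"slide": [0,0,0],"rotation": [0,0,0]},
])

```text
time: 7.87
tool_pos: [0.4479, 0.2198, 0.1458]
tool_rot: [0.0, -0.095, 0.995, -0.0]
contact_force: [-5.1, -2.1, 11.1]
gripper_width: 0.004
```

~11 N resistance, well over the 4 N needed: it is at the stop. Back off and look.

>>> jog_arm([
  {"slide": [0,0,-10],"rotation": [0,0,0]},
  {"slide": [0,0,-25],"rotation": [0,0,0]},
  {"slide": [0,0,-30],"rotation": [0,0,0]},
  {"slide": [0,0,-30],"rotation": [0,0,0]},
  {"slide": [15,25,-15],"rotation": [0,0,0]},
  {"slide": [15,25,0],"rotation": [0,0,0]},
  {"slide": [15,25,0],"rotation": [0,0,0]},
  {"slide": [15,25,0],"rotation": [0,0,0]},
  {"slide": [15,25,0],"rotation": [0,0,0]},
  {"slide": [15,25,0],"rotation": [0,0,0]},
  {"slide": [15,25,0],"rotation": [0,0,0]},
  {"slide": [0,0,0],"rotation": [0,0,0]},
])

```text
time: 8.87
tool_pos: [0.3084, 0.3742, 0.2537]
tool_rot: [-0.0, -0.098, 0.995, 0.001]
contact_force: [-0.2, 0.2, 0.9]
gripper_width: 0.002
```

```bash
python3 - <<'E'
from h import *
s=state();print(toC(s['tool_pos']),s['time'],np.round(s['contact_force'],1))
P={}
F={n:snap(n,n+'7.png') for n in ['scene','top']}
for t in ['keeper','loop_bar','lever_tip']:
    u=[]
    for n in F:
        r=place_of(t,n); print(t,n,[(np.round(d['uv'],1).tolist(),round(d['score'],2)) for d in r]); 
        if n=='scene': r=[d for d in r if d['uv'][1]>225]
        else: r=[d for d in r if d['uv'][0]<250]
        if r: u.append((F[n],r[0]['uv']))
    if len(u)==2:
        X,e=tri(u);print(t,toC(X),e)
a=F['scene']['frame'][230:370,260:460];b=F['top']['frame'][140:310,60:220]
cv2.imwrite('pics/l7.png',np.hstack([cv2.resize(a,(500,350),interpolation=2),cv2.resize(b,(300,350),interpolation=2)]))
E
```

```text
[-159.6  178.3  113.7] 8.8667 [-0.2  0.2  0.9]
keeper scene [([400.4, 279.5], 0.75), ([348.0, 322.9], 0.57)]
keeper top [([131.3, 196.4], 0.66)]
keeper [31.6 13.1 67.6] [array([-26.1,  -0.9]), array([-18.3,  17.9])]
loop_bar scene [([346.3, 323.0], 0.57)]
loop_bar top [([130.2, 192.7], 0.71)]
loop_bar [ 79.2   1.3 -10. ] [array([0.3, 0. ]), array([ 0.2, -0.2])]
lever_tip scene [([400.8, 280.9], 0.63)]
lever_tip top [([146.2, 267.0], 0.92)]
lever_tip [-68.1  -3.9  -0.3] [array([-2.2,  0.2]), array([-1.5,  1.8])]
```

View pics/l7.png

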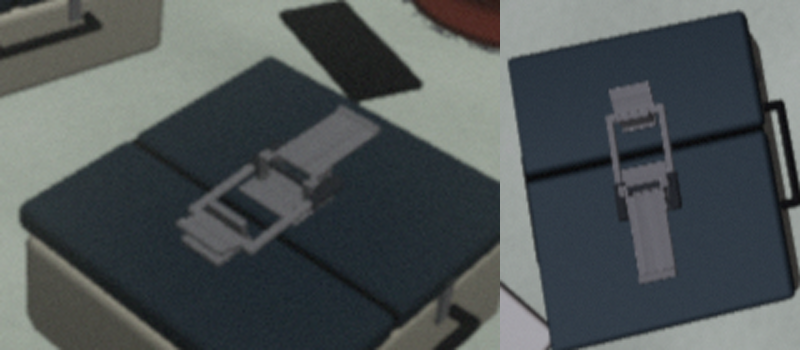

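```bash
python3 - <<'E'
from h import *
F={n:optics.grab_frame(n) for n in ['scene','top']}
for n in F:
  for t in ['loop_bar','lever_tip']:
    print(n,t,[(np.round(d['uv'],1).tolist(),round(d['score'],2)) for d in place_of(t,n)])
# projected expected points, pivot shifted +5.5mm
pv=PV+.0055*ex
for nm,c in [('bar',(70,0,-11)),('tip0',(-75,0,2.5)),('tip10deg',(-73.4,0,15.5))]:
    X=pv+(c[0]*ex+c[1]*ey+c[2]*ez)/1000; print(nm,[np.round(proj(F[n],X),1).tolist() for n in F])
a=F['scene']['frame'];cv2.imwrite('pics/l8.png',np.hstack([cv2.resize(a[170:270,180:340],(400,300),interpolation=2),cv2.resize(a[250:350,300:440],(400,300),interpolation=2)]))
print(state()['time'])
E
```

```text
scene loop_bar [([346.4, 324.8], 0.87)]
scene lever_tip [([400.9, 278.2], 0.93)]
top loop_bar [([143.9, 267.2], 0.71), ([130.5, 194.3], 0.7)]
top lever_tip [([143.2, 268.0], 0.59)]
bar [[347.4, 322.1], [131.5, 194.4]]
tip0 [[400.9, 280.5], [142.2, 270.0]]
tip10deg [[401.2, 275.3], [140.0, 269.5]]
9.5667
```

View pics/l8.png

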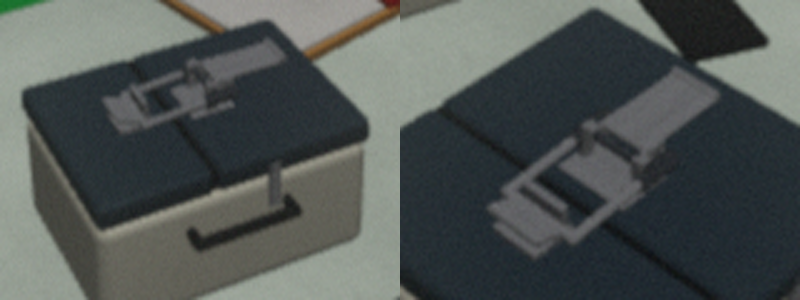

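```bash
python3 -c "
from plant import manip;print(manip.job_done())"
```

```text
the job is handed in; nothing more can be done
None
```

The open carrier's latch is shut and I have handed the job in, at about 9.6 s on the robot's clock. I tipped the loop over by its tab until it dropped behind the keeper. Then I swung the lever back and down until it snapped flat, and moved the arm well clear.

**Last checks**
- **Bar:** the pictures put it behind the keeper, level with its seat. It sits about 147 mm from the lever tip; the nominal figure is 145 mm.
- **Lever:** it looks flat, the same as on the already-fastened carrier. Before I let go, it resisted an 11 N press, well above the 4 N needed to close it.
- **Arm:** the measured force was about 0 N once it had moved away.

**What disagreed**
- **Position offset:** both points lie 5 to 9 mm further along the keeper direction than my first keeper fix gave. I take that as an error in that first fix.
- **Height under the press:** the TCP stopped about 3 mm above the lever's nominal shut height, which would be under 3° of lever angle. The pictures can't resolve an angle that small.
- **False detections:** one keeper detection and one bar detection were on the lever's end, so I ignored them.
- **Refused move:** the first move call was rejected because its rows left out the rotation field. Nothing moved.

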